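Load trial tiles from the drying rack into the kiln setter in the same order

TASK

Move the four trial tiles, one at a time, from the wooden drying rack into the grey kiln setter, keeping their order: nothing is written on them, so the place counted from the upright end board is the only record of which trial is which, and each tile goes straight to the same place in the setter, counted from the setter's end board, that it had in the rack. Stand each one upright, fully down in its slot and about midway along it, let go, and leave the pot, the squeeze bottle and the tub where they are.

Things in the scene. Friction and masses are not known exactly. Their poses are not given: they have to be found in the camera images.
- trial_70: Narrowest of four cream clay trial tiles with brown bands: a slab 70 mm wide, 100 high, 9 thick, about 123 g, stood on edge in the drying rack; the four differ only in width. Origin: middle of its bottom edge; z up, y along its width, x through its thickness; both faces alike. Pinch the 9 mm thickness from above at the middle of the top edge; 55 mm is free to the next tile.
- trial_85: Second narrowest of four cream clay trial tiles with brown bands: a slab 85 mm wide, 100 high, 9 thick, about 150 g, stood on edge in the drying rack; the four differ only in width. Origin: middle of its bottom edge; z up, y along its width, x through its thickness; both faces alike. Pinch the 9 mm thickness from above at the middle of the top edge; 55 mm is free to the next tile.
- trial_100: Second widest of four cream clay trial tiles with brown bands: a slab 100 mm wide, 100 high, 9 thick, about 176 g, stood on edge in the drying rack; the four differ only in width. Origin: middle of its bottom edge; z up, y along its width, x through its thickness; both faces alike. Pinch the 9 mm thickness from above at the middle of the top edge; 55 mm is free to the next tile.
- trial_115: Widest of four cream clay trial tiles with brown bands: a slab 115 mm wide, 100 high, 9 thick, about 202 g, stood on edge in the drying rack; the four differ only in width. Origin: middle of its bottom edge; z up, y along its width, x through its thickness; both faces alike. Pinch the 9 mm thickness from above at the middle of the top edge; 55 mm is free to the next tile.
- drying_rack: Fixed wooden rack, 286 x 118 mm, two notched rails, one upright end board (150 wide, 80 high, hand hole) at one end. Origin: middle of the row at bench level; z up, x along the row to the end board. Places 1 to 4 at x = +96 (by the end board), +32, -32, -96 mm, y = 0. Slots along y, 12 mm wide, floor 20 mm above the bench, so tile tops are at 120 mm; a tile may lean up to 6 degrees.
- kiln_setter: Fixed grey refractory slab, 293 x 104 mm, four empty slots, upright end board (150 wide, 80 high) at one end. Origin: middle of the row at bench level; z up, x along the row to the end board. Places 1 to 4 at x = +96 (by the end board), +32, -32, -96 mm, y = 0. Slots along y, 98 mm long, 12 wide, floor 20 mm above the bench; 40 mm deep, upper half flared to a 32 mm mouth.
- colour_pot: Bystander: white colour pot with a black lid, 60 mm across, 62 mm high. Origin: centre of its underside.
- slip_squeezer: Bystander: red-brown squeeze bottle with a white nozzle, 58 mm across, 110 mm high. Origin: centre of its underside.
- slip_tub: Bystander: open empty white tub, 109 mm across, 58 mm high. Origin: centre of its underside.
There are look-alikes about, which are no part of the job. What is shaped like the trial_100 but turquoise is not meant.

How it is judged:
On the way, in this order (a step that is already met when the one before it is completed fails the run):
1. One tile moved and set down: one tile in the kiln setter, the rest in the drying rack, and each place number (1 to 4 from the end board) filled in one or the other (height (world z) of each of trial_70, trial_85, trial_100, trial_115 below 0.028 m and ((x of trial_70 in the frame of drying_rack between 0.084 and 0.108 m and horizontal distance between trial_70 and drying_rack below 0.115 m) or (x of trial_85 in the frame of drying_rack between 0.084 and 0.108 m and horizontal distance between trial_85 and drying_rack below 0.115 m) or (x of trial_100 in the frame of drying_rack between 0.084 and 0.108 m and horizontal distance between trial_100 and drying_rack below 0.115 m) or (x of trial_115 in the frame of drying_rack between 0.084 and 0.108 m and horizontal distance between trial_115 and drying_rack below 0.115 m) or (x of trial_70 in the frame of kiln_setter between 0.084 and 0.108 m and horizontal distance between trial_70 and kiln_setter below 0.115 m) or (x of trial_85 in the frame of kiln_setter between 0.084 and 0.108 m and horizontal distance between trial_85 and kiln_setter below 0.115 m) or (x of trial_100 in the frame of kiln_setter between 0.084 and 0.108 m and horizontal distance between trial_100 and kiln_setter below 0.115 m) or (x of trial_115 in the frame of kiln_setter between 0.084 and 0.108 m and horizontal distance between trial_115 and kiln_setter below 0.115 m)) and ((x of trial_70 in the frame of drying_rack between 0.02 and 0.044 m and horizontal distance between trial_70 and drying_rack below 0.115 m) or (x of trial_85 in the frame of drying_rack between 0.02 and 0.044 m and horizontal distance between trial_85 and drying_rack below 0.115 m) or (x of trial_100 in the frame of drying_rack between 0.02 and 0.044 m and horizontal distance between trial_100 and drying_rack below 0.115 m) or (x of trial_115 in the frame of drying_rack between 0.02 and 0.044 m and horizontal distance between trial_115 and drying_rack below 0.115 m) or (x of trial_70 in the frame of kiln_setter between 0.02 and 0.044 m and horizontal distance between trial_70 and kiln_setter below 0.115 m) or (x of trial_85 in the frame of kiln_setter between 0.02 and 0.044 m and horizontal distance between trial_85 and kiln_setter below 0.115 m) or (x of trial_100 in the frame of kiln_setter between 0.02 and 0.044 m and horizontal distance between trial_100 and kiln_setter below 0.115 m) or (x of trial_115 in the frame of kiln_setter between 0.02 and 0.044 m and horizontal distance between trial_115 and kiln_setter below 0.115 m)) and ((x of trial_70 in the frame of drying_rack between -0.044 and -0.02 m and horizontal distance between trial_70 and drying_rack below 0.115 m) or (x of trial_85 in the frame of drying_rack between -0.044 and -0.02 m and horizontal distance between trial_85 and drying_rack below 0.115 m) or (x of trial_100 in the frame of drying_rack between -0.044 and -0.02 m and horizontal distance between trial_100 and drying_rack below 0.115 m) or (x of trial_115 in the frame of drying_rack between -0.044 and -0.02 m and horizontal distance between trial_115 and drying_rack below 0.115 m) or (x of trial_70 in the frame of kiln_setter between -0.044 and -0.02 m and horizontal distance between trial_70 and kiln_setter below 0.115 m) or (x of trial_85 in the frame of kiln_setter between -0.044 and -0.02 m and horizontal distance between trial_85 and kiln_setter below 0.115 m) or (x of trial_100 in the frame of kiln_setter between -0.044 and -0.02 m and horizontal distance between trial_100 and kiln_setter below 0.115 m) or (x of trial_115 in the frame of kiln_setter between -0.044 and -0.02 m and horizontal distance between trial_115 and kiln_setter below 0.115 m)) and ((x of trial_70 in the frame of drying_rack between -0.108 and -0.084 m and horizontal distance between trial_70 and drying_rack below 0.115 m) or (x of trial_85 in the frame of drying_rack between -0.108 and -0.084 m and horizontal distance between trial_85 and drying_rack below 0.115 m) or (x of trial_100 in the frame of drying_rack between -0.108 and -0.084 m and horizontal distance between trial_100 and drying_rack below 0.115 m) or (x of trial_115 in the frame of drying_rack between -0.108 and -0.084 m and horizontal distance between trial_115 and drying_rack below 0.115 m) or (x of trial_70 in the frame of kiln_setter between -0.108 and -0.084 m and horizontal distance between trial_70 and kiln_setter below 0.115 m) or (x of trial_85 in the frame of kiln_setter between -0.108 and -0.084 m and horizontal distance between trial_85 and kiln_setter below 0.115 m) or (x of trial_100 in the frame of kiln_setter between -0.108 and -0.084 m and horizontal distance between trial_100 and kiln_setter below 0.115 m) or (x of trial_115 in the frame of kiln_setter between -0.108 and -0.084 m and horizontal distance between trial_115 and kiln_setter below 0.115 m)) and horizontal distance between any of trial_70, trial_85, trial_100, trial_115 and kiln_setter below 0.115 m), for 0.2 s.
2. Two tiles moved and set down: two tiles in the kiln setter, the rest in the drying rack, and each place number (1 to 4 from the end board) filled in one or the other (all of step 1 and (horizontal distance between each of trial_70, trial_85 and kiln_setter below 0.115 m or horizontal distance between each of trial_70, trial_100 and kiln_setter below 0.115 m or horizontal distance between each of trial_70, trial_115 and kiln_setter below 0.115 m or horizontal distance between each of trial_85, trial_100 and kiln_setter below 0.115 m or horizontal distance between each of trial_85, trial_115 and kiln_setter below 0.115 m or horizontal distance between each of trial_100, trial_115 and kiln_setter below 0.115 m)), for 0.2 s.
3. Three tiles moved and set down: three tiles in the kiln setter, the rest in the drying rack, and each place number (1 to 4 from the end board) filled in one or the other (all of step 2 and (horizontal distance between each of trial_70, trial_85, trial_100 and kiln_setter below 0.115 m or horizontal distance between each of trial_70, trial_85, trial_115 and kiln_setter below 0.115 m or horizontal distance between each of trial_70, trial_100, trial_115 and kiln_setter below 0.115 m or horizontal distance between each of trial_85, trial_100, trial_115 and kiln_setter below 0.115 m)), for 0.2 s.
At the end, for the whole second after the job is handed in: Each of the setter's four places holds one trial tile (within 12 mm along the row, 20 mm along the slot, at most 8 mm above the slot floor), upright within 0.2 rad and at rest; the tiles went one at a time, each to the place number it had in the rack (all of step 3 and horizontal distance between each of trial_70, trial_85, trial_100, trial_115 and kiln_setter below 0.115 m and y of trial_70 in the frame of kiln_setter between -0.02 and 0.02 m and y of trial_85 in the frame of kiln_setter between -0.02 and 0.02 m and y of trial_100 in the frame of kiln_setter between -0.02 and 0.02 m and y of trial_115 in the frame of kiln_setter between -0.02 and 0.02 m and angle between each of trial_70, trial_85, trial_100, trial_115's own z axis and vertical below 0.2 rad and linear speed of each of trial_70, trial_85, trial_100, trial_115 below 0.02 m/s); the robot touches nothing.
It fails at once if the colour pot is shifted by more than 30 mm (distance of colour_pot from where it was at the start of the episode above 0.03 m).
It fails at once if the squeeze bottle is shifted by more than 30 mm (distance of slip_squeezer from where it was at the start of the episode above 0.03 m).
It fails at once if the empty tub is shifted by more than 30 mm (distance of slip_tub from where it was at the start of the episode above 0.03 m).
It fails at once if a trial tile is tipped over (more than 45 degrees) (angle between any of trial_70, trial_85, trial_100, trial_115's own z axis and vertical above 0.785 rad).
It also fails if it takes over 102 s, if anything falls off the work surface, if the arm or the gripper's body presses on something with over 40 N, if the wrist force passes 120 N, or if a joint passes its speed limit or range.

ROBOT

A 6-joint arm with a two-finger parallel gripper is mounted at the origin on a cart in front of the work surface, level with it; the furniture and walls round the work are solid. World frame = base frame: x ahead of the robot, y to its left, z up, the work surface at z = 0. Lengths are in m, angles in rad, forces in N, time in s.
With the tool pointing down it reaches from about 0.35 to 0.85 m from the base axis. Payload 8.1 kg.
Tool frame: the origin (TCP) lies at the very end of the fingers, on their centre line; the grasp point (between the pads) lies 19 mm behind it; x points along the fingers, y is the direction in which the jaws open and shut, and the axes are right-handed (so a half turn about x gives the same grasp; the last joint's range is limited). The gripper opens to 93 mm and grips with 3 to 60 N. Pads are 15 mm wide; open, the fingers measure 128 mm over their backs; the gripper's body (75 mm by 188 mm) begins 65 mm behind the grasp point.
Start: joints at [1.155, 0.13, 1.488, -0, 1.523, -0.085], TCP at [0.195, 0.567, 0.219] pointing down, gripper open.
Joint ranges: [-2.96, 2.96], [-0.89, 2.26], [0.02, 2.5], [-1.34, 4.48], [0, 2.73], [-2.66, 2.66]. Speed limits (rad/s): [2.39, 2.39, 2.79, 3.14, 3.14, 3.14].

INTERFACE

Orientations are given as a rotation vector (axis times angle).
In Python, from plant import * gives the robot as it stands. The module is installed in compiled form; this text tells all that it offers.
- The arm moves only by the tool apply_moves, never from a script. Its argument "series" is a list of rows, each an object with "jaw": the gripper's target within -1 to 1 (shut at 1, half-way at 0, fully open at -1); "linear": the shift along the tool's x, y, z normalised to -1 to 1, where 1 is 0.6 m, a list of three; "roll": the turn about the tool's x normalised to -1 to 1, where 1 is 30 degrees. A call has 1 to 20 rows; each row is the pose to reach, as a shift and turn from the pose measured when the call began, along the tool's axes at that moment; what a row does not reach only later rows make up. A row lasts 1/8 s, in which the tool goes at most 62.5 mm and 10.7 degrees, less where a joint would pass 70% of its speed; a pose out of reach is approached as far as the arm can. A call with a number of a shift or a turn outside -1 to 1 is refused whole. A call with a gripper value outside its range is refused whole. The fingers move at their own pace and stop on an object; "force" is the grip in N (left out, the last holds). Time passes only in rows, so rows that repeat a pose let the fingers close. It gives the time, the measured TCP pose, the force and the opening at its end, in the units of the state.
- read_state(): the state, without advancing time (a new reading comes with each control period).
- read_camera(name): name is "scene" or "side" or "wrist"; returns a dict with "pixels" (480x640x3 uint8, blue, green, red), "intrinsics" (3x3 intrinsics, pixels), "rvec" (rotation vector, rad) and "tvec" (3), from world to camera coordinates, as OpenCV has them; the wrist camera has in their place "tool_from_camera" (4x4, takes a point from camera to tool coordinates, whose origin is the TCP and whose axes are the tool frame's). Camera axes: x right, y down, z forward; pixel columns grow to the right and rows downward; lengths in m; the calibration is good to about 2 mm. A picture is of the moment at which its call begins: read the wrist's pose just before it. There is no depth.
- close_job(): hands the job in, once; it reports no verdict.
The state is a dict: "t": time; "q": joint angles; "dq": joint speeds; "joint_torque": joint torques, N m; "tool_pos": TCP position; "orientation": TCP orientation; "force": force on the tool from outside, world axes, zero at the start; "wrist_torque": the same for the moment, N m; "opening": finger opening in m.
Only numpy, scipy, OpenCV 4.12 (cv2) and the standard library are available. Lean on these libraries where they do the work, as an engineer would, in place of code of your own. Each camera call takes 0.05 s, during which the arm holds its last target. There are 200 camera calls.

## Working session

There is one attempt and no reset: what is moved stays moved. The work goes in short steps, Python scripts to look and compute and a tool call to move; the robot and the scene stay as the last step left them, time stands still between calls to the robot, and variables do not carry over. Pictures are saved under pics/ and viewed, about 12 in all and at most 16, crops included, and the job is handed in when it is done.

Besides the shell and the picture viewer there is one more tool, called after ">>>" as a command line: name --argument value ..., lists and objects as JSON in quotes. apply_moves: Moves the arm, as the interface text tells. Its arguments: {"type":"object","properties":{"series":{"type":"array"},"force":{"type":"number"}},"required":["series"]}

```bash
mkdir -p pics
cat > h.py <<'E'
from plant import *
import numpy as np, cv2
from scipy.spatial.transform import Rotation as R
def snap(n,f):
    s=read_state(); c=read_camera(n); cv2.imwrite('pics/'+f,c['pixels']); return s,c
def cam(n,c,s):
    K=c['intrinsics']
    if n=='wrist':
        T=np.array(c['tool_from_camera']); Rt=R.from_rotvec(s['orientation']).as_matrix()
        return K,Rt@T[:3,:3],Rt@T[:3,3]+np.array(s['tool_pos'])
    Rm=cv2.Rodrigues(np.array(c['rvec'],float))[0]; return K,Rm.T,-Rm.T@np.array(c['tvec'],float).ravel()
def ray(n,c,s,uv,z):
    K,Rw,o=cam(n,c,s); d=(Rw@np.linalg.inv(K)@np.vstack([np.array(uv,float).T,np.ones(len(uv))])).T
    return o+d*((z-o[2])/d[:,2])[:,None]
def proj(n,c,s,P):
    K,Rw,o=cam(n,c,s); q=(np.array(P)-o)@Rw; q=q@np.array(K).T; return q[:,:2]/q[:,2:]
E
python3 - <<'E'
from h import *
import pickle
d={}
for n in('scene','side','wrist'):
    s,c=snap(n,n+'0.png'); d[n]=(s,c); K,Rw,o=cam(n,c,s); print(n,o.round(3),Rw[:,2].round(2))
pickle.dump(d,open('d0.pkl','wb')); print(s)
E
```

```text
scene [-0.153 -0.359  0.61 ] [ 0.73  0.34 -0.59]
side [1.311 0.203 0.67 ] [-0.76 -0.21 -0.61]
wrist [0.13  0.59  0.384] [ 0.23 -0.08 -0.97]
{'t': 0.1, 'q': array([ 1.15456456e+00,  1.31083475e-01,  1.48915433e+00,  2.95122688e-05,
        1.52303446e+00, -8.54133631e-02]), 'dq': array([-0.0014601 , -0.00234676, -0.00286103,  0.00062884, -0.00029088,
        0.00024857]), 'joint_torque': array([ 9.43715204e-04, -5.61338460e+01, -4.93098843e+01,  7.70005421e-02,
        2.91327696e-02, -9.55129735e-05]), 'tool_pos': array([0.19465569, 0.5669982 , 0.21770248]), 'orientation': array([ 0.25834989,  1.55560677, -0.26090385]), 'force': array([-0.63673403,  0.26766353, -0.11998371]), 'wrist_torque': array([-0.00396498, -0.05674536,  0.03456497]), 'opening': 0.09297722468246927}
```

View pics/scene0.png

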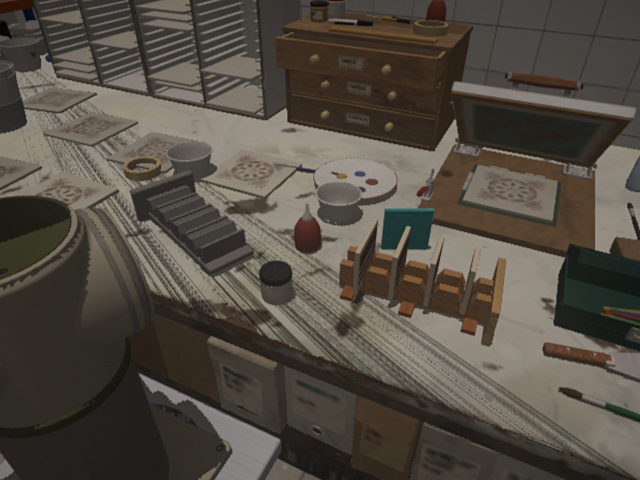

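View pics/side0.png

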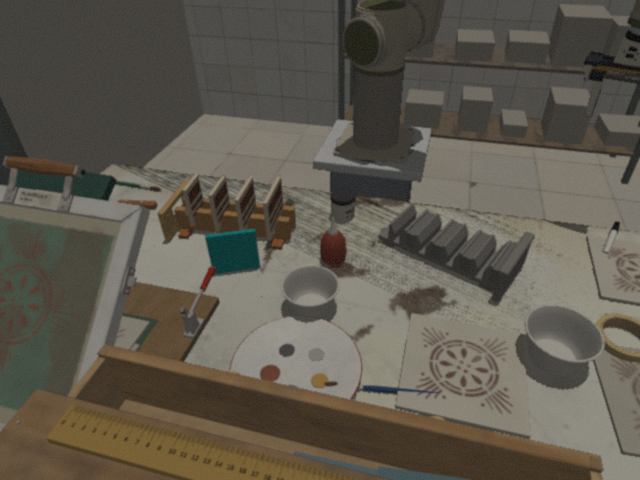

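Scene: the rack is at about (345-505, 225-340) with its end board on the right (495,300). The setter is at (135-250, 175-270) with its end board at the upper left (165,190). The turquoise decoy is at (408,230), behind the rack. Next I'll enlarge both for corner picking.

Run:
```python
import cv2,numpy as np
a=cv2.imread('pics/scene0.png');b=cv2.imread('pics/side0.png')
def crop(i,x,y,w,h,f=4):
    o=cv2.resize(i[y:y+h,x:x+w],None,fx=f,fy=f,interpolation=cv2.INTER_CUBIC); o=cv2.convertScaleAbs(o,alpha=1.6)
    for k in range(0,w,20): cv2.putText(o,str(x+k),(k*f,10),0,.35,(0,255,255)); cv2.line(o,(k*f,12),(k*f,18),(0,255,255))
    for k in range(20,h,20): cv2.putText(o,str(y+k),(0,k*f+4),0,.35,(0,255,255)); cv2.line(o,(26,k*f),(32,k*f),(0,255,255))
    return o
cv2.imwrite('pics/c1.png',crop(a,330,200,190,150))
cv2.imwrite('pics/c2.png',np.hstack([crop(a,120,165,140,115,3),crop(b,375,195,126,115,3)]))
```

```text
(no output)
```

View pics/c1.png

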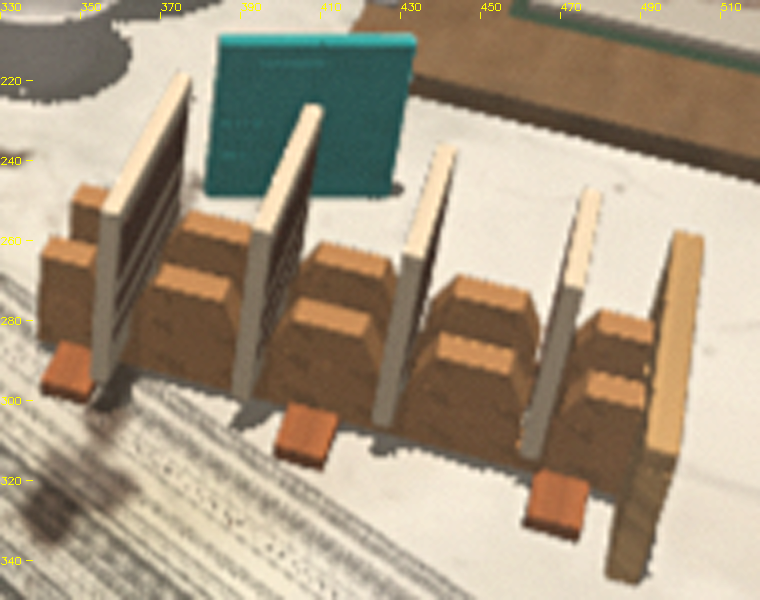

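View pics/c2.png

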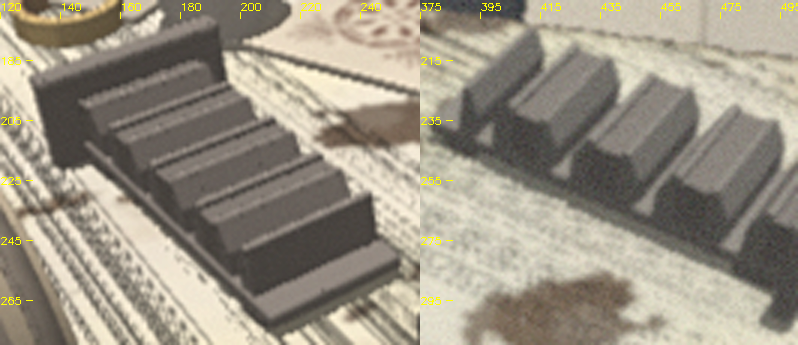

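The crops show four tiles in the rack. Place 1 has its top edge at (473,272)-(478,247) and place 4 at (357,253)-(376,218). The setter's slots run from the end board at the upper left to the ledge at (207,276)-(253,252).

Run:
```python
from h import *
import pickle
s,c=pickle.load(open('d0.pkl','rb'))['scene']
p=np.array([[473.2,271.8],[478,247],[433,264],[442,236.8],[395,258],[409,226.3],[356.75,253],[376.2,218.5]])
P=ray('scene',c,s,p,.12).reshape(4,2,3)
for i in range(4): v=P[i,1]-P[i,0]; print(i+1,P[i].mean(0).round(4),np.linalg.norm(v).round(3),np.degrees(np.arctan2(v[1],v[0])).round(1))
print('board',ray('scene',c,s,[[132.7,192.3],[191.7,170.7]],.08).round(3))
print('slabend',ray('scene',c,s,[[207.3,276],[253.3,253.3]],0).round(3))
print('bystanders pot,bottle,tub', ray('scene',c,s,[[276,268]],.062).round(3),ray('scene',c,s,[[308,246]],0.02).round(3),ray('scene',c,s,[[338,195],[188,152]],.058).round(3))
s,c=pickle.load(open('d0.pkl','rb'))['wrist']
print(proj('wrist',c,s,[[.35,.3,0],[.5,.3,0]]))
```

```text
1 [ 0.5116 -0.3369  0.12  ] 0.072 4.1
2 [ 0.5081 -0.2729  0.12  ] 0.083 3.4
3 [ 0.5046 -0.2105  0.12  ] 0.101 3.4
4 [ 0.4955 -0.1473  0.12  ] 0.115 3.2
board [[0.47  0.391 0.08 ]
 [0.608 0.339 0.08 ]]
slabend [[0.384 0.14  0.   ]
 [0.486 0.097 0.   ]]
bystanders pot,bottle,tub [[ 0.402 -0.01   0.062]] [[ 0.536 -0.007  0.02 ]] [[ 0.694 -0.005  0.058]
 [ 0.719  0.442  0.058]]
[[155.25773571 403.91563735]
 [205.62986473 499.66715769]]
```

View pics/wrist0.png

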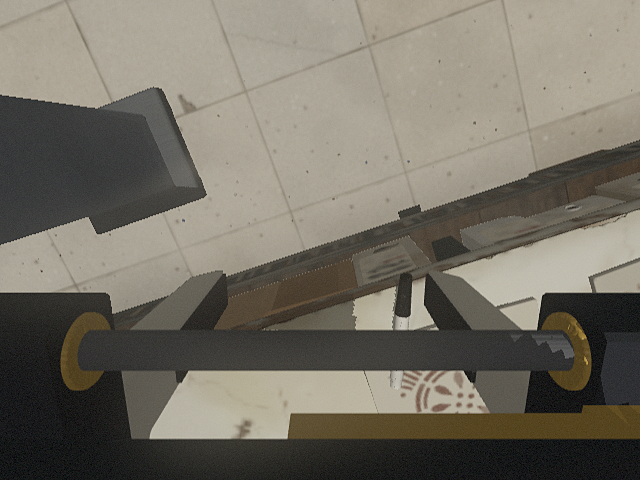

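The wrist view shows the fingers at the bottom, and the camera looks off to the robot side. The measured tile widths are 72, 83, 101 and 115 mm for places 1 to 4, and the 64 mm pitch agrees. Next I'll refine the setter from the wrist camera.

```bash
cat >> h.py <<'E'
def plan(target,jawdeg=None,s=None):
    "print linear/roll needed from present pose; jawdeg = world yaw of tool y (mod 180)"
    s=s or read_state(); Rt=R.from_rotvec(s['orientation']).as_matrix(); p=np.array(s['tool_pos'])
    l=Rt.T@(np.array(target)-p)/.6; r=0; yaw=np.degrees(np.arctan2(Rt[1,1],Rt[0,1]))
    if jawdeg is not None:
        d=(jawdeg-yaw+90)%180-90; r=-d/30   # tool x points down
    print('lin',l.round(3),'roll',round(r,3),'| pos',p.round(4),'yaw',yaw.round(2),'q6',s['q'][5].round(2)); return l,r
E
python3 - <<'E'
from h import *
import pickle
s,c=pickle.load(open('d0.pkl','rb'))['wrist']
print(R.from_rotvec(s['orientation']).as_matrix().round(3)); print(np.array(c['tool_from_camera']).round(3))
plan([.45,.25,.35],67.4)
# where would setter appear
for tgt in([.38,.25,.35],[.56,.25,.35],[.38,.32,.35]):
    s2=dict(s); Rt=R.from_rotvec(s['orientation']).as_matrix(); yaw=np.degrees(np.arctan2(Rt[1,1],Rt[0,1]))
    s2['orientation']=(R.from_rotvec([0,0,np.radians((67.4-yaw+90)%180-90)])*R.from_matrix(Rt)).as_rotvec(); s2['tool_pos']=np.array(tgt)
    print(tgt,proj('wrist',c,s2,[[.49,.255,.06],[.435,.12,.02],[.54,.365,.08]]).round())
E
```

```text
[[-0.001  0.325  0.946]
 [-0.002  0.946 -0.325]
 [-1.    -0.002 -0.   ]]
[[ 0.001 -0.245  0.97  -0.167]
 [ 1.     0.    -0.001  0.   ]
 [-0.     0.97   0.245 -0.069]
 [ 0.     0.     0.     1.   ]]
lin [-0.22  -0.362  0.574] roll 0.122 | pos [0.1947 0.5671 0.2178] yaw 71.05 q6 -0.09
[0.38, 0.25, 0.35] [[363. 276.]
 [255. 267.]
 [462. 285.]]
[0.56, 0.25, 0.35] [[307. 143.]
 [195. 143.]
 [414. 146.]]
[0.38, 0.32, 0.35] [[312. 296.]
 [210. 285.]
 [408. 305.]]
```

```bash
python3 -c "
from h import *
plan([.54,.265,.35],67.4)"
```

```text
lin [-0.22  -0.29   0.708] roll 0.122 | pos [0.1947 0.5671 0.2178] yaw 71.05 q6 -0.09
```

>>> apply_moves --series '[{"jaw": -1, "linear": [-0.22, 0, 0.1], "roll": 0}, {"jaw": -1, "linear": [-0.22, 0, 0.1], "roll": 0}, {"jaw": -1, "linear": [-0.22, -0.29, 0.708], "roll": 0.122}, {"jaw": -1, "linear": [-0.22, -0.29, 0.708], "roll": 0.122}, {"jaw": -1, "linear": [-0.22, -0.29, 0.708], "roll": 0.122}, {"jaw": -1, "linear": [-0.22, -0.29, 0.708], "roll": 0.122}, {"jaw": -1, "linear": [-0.22, -0.29, 0.708], "roll": 0.122}, {"jaw": -1, "linear": [-0.22, -0.29, 0.708], "roll": 0.122}, {"jaw": -1, "linear": [-0.22, -0.29, 0.708], "roll": 0.122}, {"jaw": -1, "linear": [-0.22, -0.29, 0.708], "roll": 0.122}, {"jaw": -1, "linear": [-0.22, -0.29, 0.708], "roll": 0.122}, {"jaw": -1, "linear": [-0.22, -0.29, 0.708], "roll": 0.122}, {"jaw": -1, "linear": [-0.22, -0.29, 0.708], "roll": 0.122}, {"jaw": -1, "linear": [-0.22, -0.29, 0.708], "roll": 0.122}]'

```text
t: 1.9
tool_pos: [0.5396, 0.2653, 0.3501]
orientation: [0.308, 1.549, -0.31]
force: [-0.4, -0.3, 0.4]
opening: 0.0927
```

Run:
```python
from h import *
import pickle
s,c=snap('wrist','w1.png'); pickle.dump((s,c),open('w1.pkl','wb'))
plan([.54,.265,.35],67.4)
i=c['pixels'][60:280,120:520]; cv2.imwrite('pics/w1c.png',cv2.convertScaleAbs(cv2.resize(i,None,fx=2,fy=2,interpolation=2),alpha=1.4))
```

```text
lin [ 0.    -0.     0.001] roll 0.001 | pos [0.5397 0.2652 0.3501] yaw 67.44 q6 -0.81
```

View pics/w1c.png

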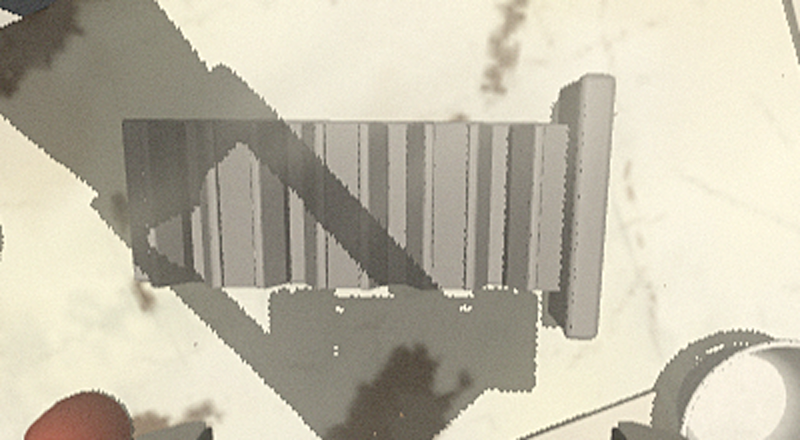

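The wrist view is clean: the setter spans crop (124-567, 120-290) and the end board (570-612, 75-337). I'll take intensity profiles to find the ridge and slot edges.

Run:
```python
from h import *
import pickle
s,c=pickle.load(open('w1.pkl','rb'))
# profile along the setter row on plane z=.06, frame yaw 67.4 about guess O
O=np.array([.4915,.2537]); 
b=np.array([[582,75],[614,77],[598,337],[568,333]])/2+[120,60]
B=ray('wrist',c,s,b,.08); print('board',B.round(4).tolist())
v=(B[0]+B[1]-B[2]-B[3])/2; print('slot dir',np.degrees(np.arctan2(v[1],v[0])),'len',np.linalg.norm(v),'mid',B.mean(0))
e=np.array([[124,120],[567,124],[134,285],[560,290]])/2+[120,60]
for z in(0.02,.06): 
    E=ray('wrist',c,s,e,z); print('slab',z,E.round(4).tolist(),[np.degrees(np.arctan2(*(E[j]-E[i])[1::-1])).round(1) for i,j in((0,1),(2,3))],np.linalg.norm(E[0]-E[2]),np.linalg.norm(E[1]-E[3]))
for yaw in (67.4,):
  u=np.array([np.cos(np.radians(yaw)),np.sin(np.radians(yaw))]); w=np.array([-u[1],u[0]])
  print(proj('wrist',c,s,[[*(O+w*.03),.06],[*(O-w*.03),.06]]).round())
  xs=np.arange(-.15,.15,.0005); g=cv2.GaussianBlur(cv2.cvtColor(c['pixels'],6),(3,3),0)
  out=[]
  for yy in(-.04,-.03,-.02,.02,.04):
    P=np.array([[*(O+u*x+w*yy),.06] for x in xs]); q=proj('wrist',c,s,P).astype(np.float32)
    out.append(cv2.remap(g,q[:,0].reshape(1,-1),q[:,1].reshape(1,-1),1)[0])
  for yy,o in zip((-.04,-.03,-.02,.02,.04),out):
    d=np.gradient(o.astype(float)); pk=[(round(1000*xs[i],1),int(d[i]*10)) for i in range(2,len(d)-2) if abs(d[i])>2.5 and abs(d[i])==max(abs(d[max(0,i-4):i+5]))]; print(yy,pk)
# rectified picture: 2.5 px/mm
yy,xx=np.mgrid[-.06:.06:.0004,-.15:.15:.0004]
P=np.stack([O[0]+u[0]*xx+w[0]*yy,O[1]+u[1]*xx+w[1]*yy,0*xx+.06],-1).reshape(-1,3)
q=proj('wrist',c,s,P).astype(np.float32); m=cv2.remap(c['pixels'],q[:,0].reshape(xx.shape),q[:,1].reshape(xx.shape),1)
m=cv2.convertScaleAbs(m,alpha=1.5)
for k in range(-150,150,10): cv2.line(m,(int((k+150)*2.5),0),(int((k+150)*2.5),14 if k%50==0 else 6),(0,0,255))
cv2.imwrite('pics/rect.png',m)
```

```text
board [[0.4695, 0.3948, 0.08], [0.4772, 0.4106, 0.08], [0.6118, 0.3548, 0.08], [0.6027, 0.3392, 0.08]]
slot dir 157.43577406812014 len 0.1450527016682026 mid [0.54029294 0.37486245 0.08      ]
slab 0.02 [[0.3833, 0.1335, 0.02], [0.4925, 0.3905, 0.02], [0.479, 0.0905, 0.02], [0.5904, 0.3507, 0.02]] [np.float64(67.0), np.float64(66.8)] 0.1049651020590773 0.10574113595906912
slab 0.06 [[0.3907, 0.1463, 0.06], [0.4912, 0.3826, 0.06], [0.4787, 0.1067, 0.06], [0.5812, 0.3459, 0.06]] [np.float64(67.0), np.float64(66.8)] 0.09651458620757479 0.09722814327817707
[[301. 140.]
 [302. 191.]]
-0.04 [(np.float64(-141.0), -75), (np.float64(-132.5), -85), (np.float64(-99.5), 60), (np.float64(-93.5), 60), (np.float64(-93.0), 60), (np.float64(-88.5), -90), (np.float64(-66.5), 40), (np.float64(-61.5), -65), (np.float64(-44.5), 105), (np.float64(-37.5), -50), (np.float64(-37.0), -50), (np.float64(-36.5), -50), (np.float64(-36.0), -50), (np.float64(-30.0), 50), (np.float64(-29.5), 50), (np.float64(-29.0), 50), (np.float64(-28.5), 50), (np.float64(-25.0), -65), (np.float64(-24.5), -65), (np.float64(-24.0),
[... 3286 characters left out ...]
 [(np.float64(-140.5), -50), (np.float64(-74.0), 40), (np.float64(-28.5), 50), (np.float64(-28.0), 50), (np.float64(-27.5), 50), (np.float64(-24.0), -65), (np.float64(-1.0), 45), (np.float64(3.0), -70), (np.float64(14.5), 75), (np.float64(25.0), -70), (np.float64(36.0), 70), (np.float64(40.0), -30), (np.float64(60.0), -30), (np.float64(62.5), 40), (np.float64(63.0), 40), (np.float64(63.5), 40), (np.float64(67.0), -55), (np.float64(75.0), 60), (np.float64(84.5), -105), (np.float64(99.5), 65), (np.float64(100.0), 65), (np.float64(118.5), -50), (np.float64(119.0), -50), (np.float64(119.5), -50), (np.float64(125.0), 50), (np.float64(128.5), 30), (np.float64(129.0), 30), (np.float64(145.0), 110)]
```

View pics/rect.png

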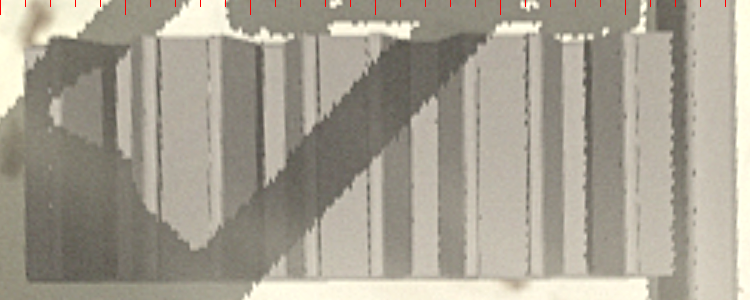

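Setter result: yaw 67.0°, origin (0.484, 0.2427). The ridge centres have the expected 64 mm pitch and the width is 97 mm, and the board midpoint lies on the axis at +144 mm. Next, the wrist view over the rack.

```bash
python3 -c "
from h import *
plan([.565,-.24,.38],94)"
```

```text
lin [-0.049 -0.761  0.362] roll -0.885 | pos [0.5397 0.2652 0.3501] yaw 67.44 q6 -0.81
```

>>> apply_moves --series '[{"jaw": 0, "linear": [-0.05, -0.761, 0.362], "roll": -0.885}, {"jaw": 0, "linear": [-0.05, -0.761, 0.362], "roll": -0.885}, {"jaw": 0, "linear": [-0.05, -0.761, 0.362], "roll": -0.885}, {"jaw": 0, "linear": [-0.05, -0.761, 0.362], "roll": -0.885}, {"jaw": 0, "linear": [-0.05, -0.761, 0.362], "roll": -0.885}, {"jaw": 0, "linear": [-0.05, -0.761, 0.362], "roll": -0.885}, {"jaw": 0, "linear": [-0.05, -0.761, 0.362], "roll": -0.885}, {"jaw": 0, "linear": [-0.05, -0.761, 0.362], "roll": -0.885}, {"jaw": 0, "linear": [-0.05, -0.761, 0.362], "roll": -0.885}, {"jaw": 0, "linear": [-0.05, -0.761, 0.362], "roll": -0.885}, {"jaw": 0, "linear": [-0.05, -0.761, 0.362], "roll": -0.885}, {"jaw": 0, "linear": [-0.05, -0.761, 0.362], "roll": -0.885}, {"jaw": 0, "linear": [-0.05, -0.761, 0.362], "roll": -0.885}, {"jaw": 0, "linear": [-0.05, -0.761, 0.362], "roll": -0.885}]'

```text
t: 3.7
tool_pos: [0.5652, -0.2392, 0.3809]
orientation: [-0.056, 1.57, 0.054]
force: [-0.6, 0.1, -0.0]
opening: 0.0464
```

Run:
```python
from h import *
import pickle
s,c=snap('wrist','w2.png'); pickle.dump((s,c),open('w2.pkl','wb'))
plan([.565,-.24,.38],94); print(s['opening'])
i=c['pixels'][40:300,120:520]; cv2.imwrite('pics/w2c.png',cv2.convertScaleAbs(cv2.resize(i,None,fx=2,fy=2,interpolation=2),alpha=1.4))
```

```text
lin [ 0.001 -0.001 -0.   ] roll 0.001 | pos [ 0.5651 -0.2394  0.3809] yaw 94.02 q6 -2.12
0.04640534024326265
```

View pics/w2c.png

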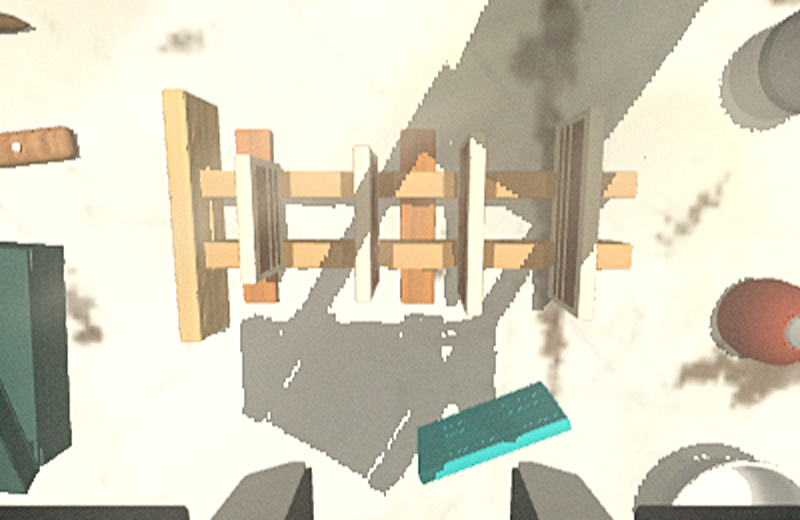

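The rack from above: the tile top edges, in crop pixels, are tile 1 (242,155)-(250,281), tile 2 (361,147)-(364,300), tile 3 (476,138)-(476,315) and tile 4 (597,110)-(585,317). The board is at the left.

Run:
```python
from h import *
import pickle
s,c=pickle.load(open('w2.pkl','rb'))
p=np.array([[242,155],[250.5,281],[361,146.5],[364,300],[476.5,138],[476,315],[597,110],[585,317.]])/2+[120,40]
P=ray('wrist',c,s,p,.12).reshape(4,2,3)
for i in range(4): v=P[i,1]-P[i,0]; print(i+1,P[i].mean(0).round(4),np.linalg.norm(v).round(3),np.degrees(np.arctan2(v[1],v[0])).round(1))
d=P[0].mean(0)-P[3].mean(0); print(np.linalg.norm(d),np.degrees(np.arctan2(d[1],d[0])))
# rail ends and board for rack frame
b=np.array([[163,90],[189,91],[202,340],[180,341]])/2+[120,40]; B=ray('wrist',c,s,b,.08); v=B[2]+B[3]-B[0]-B[1]; print('board mid',B.mean(0),np.linalg.norm(v)/2,np.degrees(np.arctan2(v[1],v[0])))
plan([P[0].mean(0)[0],P[0].mean(0)[1],.25],94.1)
```

```text
1 [ 0.5126 -0.334   0.12  ] 0.068 5.0
2 [ 0.5112 -0.2698  0.12  ] 0.083 4.3
3 [ 0.5089 -0.2069  0.12  ] 0.096 5.1
4 [ 0.4979 -0.1444  0.12  ] 0.111 4.0
0.19016114179209564 -85.56166298643912
board mid [ 0.51747374 -0.38020851  0.08      ] 0.14717236776595777 3.3604083408809404
lin [ 0.218 -0.151 -0.098] roll -0.003 | pos [ 0.5651 -0.2394  0.3809] yaw 94.02 q6 -2.12
```

Wrist and scene positions agree within 3 mm, so I'll use the averages. Now grasping tile 1 (70 mm).

>>> apply_moves --series '[{"jaw": 0, "linear": [0.2, -0.154, -0.1], "roll": 0}, {"jaw": 0, "linear": [0.36, -0.154, -0.1], "roll": 0}, {"jaw": 0, "linear": [0.36, -0.154, -0.1], "roll": 0}, {"jaw": 0, "linear": [0.36, -0.154, -0.1], "roll": 0}, {"jaw": 0, "linear": [0.36, -0.154, -0.1], "roll": 0}, {"jaw": 0, "linear": [0.42, -0.154, -0.1], "roll": 0}, {"jaw": 0, "linear": [0.48, -0.154, -0.1], "roll": 0}, {"jaw": 0, "linear": [0.48, -0.154, -0.1], "roll": 0}, {"jaw": 1, "linear": [0.48, -0.154, -0.1], "roll": 0}, {"jaw": 1, "linear": [0.48, -0.154, -0.1], "roll": 0}, {"jaw": 1, "linear": [0.48, -0.154, -0.1], "roll": 0}, {"jaw": 1, "linear": [0.48, -0.154, -0.1], "roll": 0}]' --force 25

```text
t: 5.25
tool_pos: [0.512, -0.3363, 0.0938]
orientation: [-0.057, 1.57, 0.054]
force: [0.0, 0.5, -0.3]
opening: 0.0112
```

Run:
```python
from h import *
s=read_state(); print(s['opening'],s['force'].round(2),s['wrist_torque'].round(2)); plan([.5215,.3311,.30],67.0)
```

```text
0.01115701290212207 [ 0.01  0.53 -0.28] [ 0.12 -0.02 -0.02]
lin [-0.346  1.108  0.094] roll 0.901 | pos [ 0.512  -0.3363  0.0938] yaw 94.02 q6 -2.3
```

>>> apply_moves --series '[{"jaw": 1, "linear": [0, 0, 0], "roll": 0}, {"jaw": 1, "linear": [0, 0, 0], "roll": 0}, {"jaw": 1, "linear": [-0.05, 0, 0], "roll": 0}, {"jaw": 1, "linear": [-0.13, 0, 0], "roll": 0}, {"jaw": 1, "linear": [-0.21, 0, 0], "roll": 0}, {"jaw": 1, "linear": [-0.28, 0, 0], "roll": 0}, {"jaw": 1, "linear": [-0.28, 0, 0], "roll": 0}, {"jaw": 1, "linear": [-0.28, 0, 0], "roll": 0}]'

```text
t: 6.25
tool_pos: [0.5116, -0.3358, 0.2606]
orientation: [-0.056, 1.571, 0.054]
force: [-0.5, 0.2, -1.5]
opening: 0.0087
```

Run:
```python
from h import *
s=read_state(); print(s['opening'],s['force'].round(2)); plan([.5,0.0,.28],80)
s,c=snap('wrist','w3.png'); s,d=snap('scene','s3.png')
cv2.imwrite('pics/c3.png',np.hstack([cv2.resize(c['pixels'],(400,300)),cv2.resize(d['pixels'][120:360,280:600],(400,300))]))
```

```text
0.00871633164928511 [-0.46  0.22 -1.48]
lin [-0.033  0.56   0.02 ] roll 0.467 | pos [ 0.5116 -0.3358  0.2606] yaw 94.02 q6 -2.3
```

View pics/c3.png

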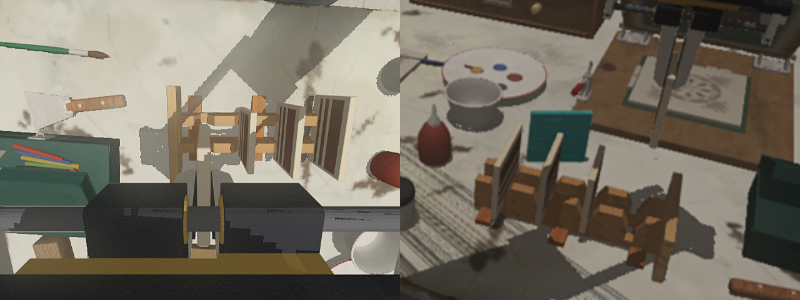

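Tile 1 is held and hangs upright from the jaws, and the other three are still in the rack. Carrying it towards the setter.

>>> apply_moves --series '[{"jaw": 1, "linear": [-0.033, 0.2, 0.02], "roll": 0.1}, {"jaw": 1, "linear": [-0.033, 0.56, 0.02], "roll": 0.467}, {"jaw": 1, "linear": [-0.033, 0.56, 0.02], "roll": 0.467}, {"jaw": 1, "linear": [-0.033, 0.56, 0.02], "roll": 0.467}, {"jaw": 1, "linear": [-0.033, 0.56, 0.02], "roll": 0.467}, {"jaw": 1, "linear": [-0.033, 0.56, 0.02], "roll": 0.467}, {"jaw": 1, "linear": [-0.033, 0.56, 0.02], "roll": 0.467}, {"jaw": 1, "linear": [-0.033, 0.56, 0.02], "roll": 0.467}, {"jaw": 1, "linear": [-0.033, 0.56, 0.02], "roll": 0.467}]'

```text
t: 7.48
tool_pos: [0.4994, -0.0005, 0.2786]
orientation: [0.138, 1.57, -0.138]
force: [0.8, -0.1, -0.4]
opening: 0.0091
```

```bash
python3 -c "
from h import *
plan([.5215,.3311,.25],67.0);plan([.5215,.3311,.18],67.0)"
```

```text
lin [ 0.048  0.551 -0.06 ] roll 0.431 | pos [ 0.4994 -0.0005  0.2786] yaw 79.92 q6 -1.5
lin [ 0.164  0.551 -0.06 ] roll 0.431 | pos [ 0.4994 -0.0005  0.2786] yaw 79.92 q6 -1.5
```

>>> apply_moves --series '[{"jaw": 1, "linear": [0.048, 0.551, -0.06], "roll": 0.431}, {"jaw": 1, "linear": [0.048, 0.551, -0.06], "roll": 0.431}, {"jaw": 1, "linear": [0.048, 0.551, -0.06], "roll": 0.431}, {"jaw": 1, "linear": [0.048, 0.551, -0.06], "roll": 0.431}, {"jaw": 1, "linear": [0.048, 0.551, -0.06], "roll": 0.431}, {"jaw": 1, "linear": [0.048, 0.551, -0.06], "roll": 0.431}, {"jaw": 1, "linear": [0.048, 0.551, -0.06], "roll": 0.431}, {"jaw": 1, "linear": [0.164, 0.551, -0.06], "roll": 0.431}, {"jaw": 1, "linear": [0.164, 0.551, -0.06], "roll": 0.431}, {"jaw": 1, "linear": [0.164, 0.551, -0.06], "roll": 0.431}]'

```text
t: 8.72
tool_pos: [0.5218, 0.33, 0.1807]
orientation: [0.316, 1.552, -0.318]
force: [0.9, 0.1, -0.4]
opening: 0.0088
```

Run:
```python
from h import *
plan([.5215,.3311,.096],67.0)
s,c=snap('wrist','w4.png'); s1,d=snap('side','d4.png'); s1,e=snap('scene','e4.png')
def A(i): return cv2.convertScaleAbs(cv2.resize(i,(400,300),interpolation=2),alpha=1.4)
cv2.imwrite('pics/c4.png',np.vstack([np.hstack([A(d['pixels'][170:320,370:570]),A(e['pixels'][130:280,100:300])])]))
print(proj('side',d,s1,[[.5215,.3311,.06],[.5215,.3311,.02]]).round(),proj('scene',e,s1,[[.5215,.3311,.06],[.5215,.3311,.02]]).round())
```

```text
lin [ 0.141  0.002 -0.001] roll -0.004 | pos [0.5218 0.33   0.1807] yaw 66.89 q6 -0.69
[[492. 248.]
 [488. 263.]] [[172. 196.]
 [175. 210.]]
```

View pics/c4.png

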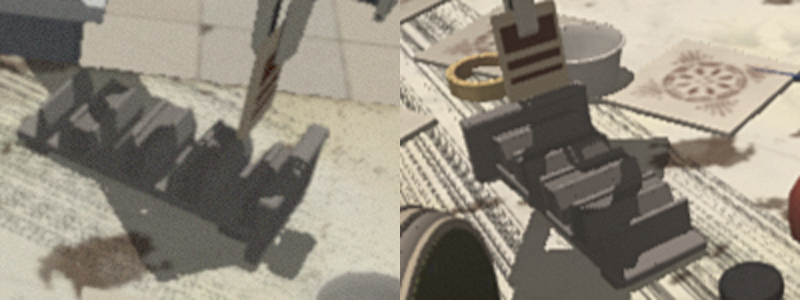

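Side view: the tile's lower edge, at about crop (240,135), is above slot 1, between the last ridge and the end board. Lowering it.

>>> apply_moves --series '[{"jaw": 1, "linear": [0.05, 0.002, 0], "roll": 0}, {"jaw": 1, "linear": [0.09, 0.002, 0], "roll": 0}, {"jaw": 1, "linear": [0.115, 0.002, 0], "roll": 0}, {"jaw": 1, "linear": [0.13, 0.002, 0], "roll": 0}, {"jaw": 1, "linear": [0.138, 0.002, 0], "roll": 0}, {"jaw": 1, "linear": [0.138, 0.002, 0], "roll": 0}]'

```text
t: 9.62
tool_pos: [0.5237, 0.3326, 0.1005]
orientation: [0.317, 1.548, -0.314]
force: [-1.4, -3.0, -2.3]
opening: 0.0093
```

>>> apply_moves --series '[{"jaw": 1, "linear": [0.004, -0.003, 0], "roll": 0}, {"jaw": 1, "linear": [0.008, -0.004, 0], "roll": 0}, {"jaw": 1, "linear": [0.01, -0.004, 0], "roll": 0}, {"jaw": 1, "linear": [0.01, -0.004, 0], "roll": 0}]'

```text
t: 10.12
tool_pos: [0.5227, 0.3305, 0.0945]
orientation: [0.317, 1.548, -0.314]
force: [-0.1, -0.0, -1.1]
opening: 0.0089
```

>>> apply_moves --series '[{"jaw": 0.4, "linear": [0, 0, 0], "roll": 0}, {"jaw": 0, "linear": [0, 0, 0], "roll": 0}, {"jaw": 0, "linear": [0, 0, 0], "roll": 0}, {"jaw": 0, "linear": [0, 0, 0], "roll": 0}, {"jaw": 0, "linear": [-0.06, 0, 0], "roll": 0}, {"jaw": 0, "linear": [-0.15, 0, 0], "roll": 0}, {"jaw": 0, "linear": [-0.25, 0, 0], "roll": 0}, {"jaw": 0, "linear": [-0.31, -0.522, 0.18], "roll": -0.43}, {"jaw": 0, "linear": [-0.31, -0.522, 0.18], "roll": -0.43}, {"jaw": 0, "linear": [-0.31, -0.522, 0.18], "roll": -0.43}, {"jaw": 0, "linear": [-0.31, -0.522, 0.18], "roll": -0.43}, {"jaw": 0, "linear": [-0.31, -0.522, 0.18], "roll": -0.43}, {"jaw": 0, "linear": [-0.31, -0.522, 0.18], "roll": -0.43}, {"jaw": 0, "linear": [-0.31, -0.522, 0.18], "roll": -0.43}, {"jaw": 0, "linear": [-0.31, -0.522, 0.18], "roll": -0.43}, {"jaw": 0, "linear": [-0.31, -0.522, 0.18], "roll": -0.43}]'

```text
t: 12.12
tool_pos: [0.4994, 0.0008, 0.2796]
orientation: [0.14, 1.567, -0.136]
force: [0.2, 0.9, -0.2]
opening: 0.0464
```

Run:
```python
from h import *
plan([.510,-.2713,.28],94.2)
s1,d=snap('side','d5.png'); s1,e=snap('scene','e5.png')
def A(i): return cv2.convertScaleAbs(cv2.resize(i,(400,300),interpolation=2),alpha=1.4)
cv2.imwrite('pics/c5.png',np.vstack([np.hstack([A(d['pixels'][170:320,370:570]),A(e['pixels'][130:280,100:300])])]))
u=np.array([.3907,.9205]);w=np.array([-.9205,.3907]);o=np.array([.5227,.3305])
for n,c,x0,y0 in(('side',d,370,170),('scene',e,100,130)): print((proj(n,c,s1,[[*(o+w*k),z] for z in(.12,.06) for k in(-.035,.035)])-[x0,y0])*2)
```

```text
lin [-0.002 -0.443  0.097] roll -0.476 | pos [0.4994 0.0008 0.2796] yaw 79.93 q6 -1.5
[[242.00573159 127.3739652 ]
 [269.8676796   92.75703985]
 [229.85161798 175.306975  ]
 [257.19679895 139.86618778]]
[[163.51244056  73.87907223]
 [104.17489579  93.68576314]
 [172.20330049 120.45264272]
 [115.21159962 141.29408071]]
```

View pics/c5.png

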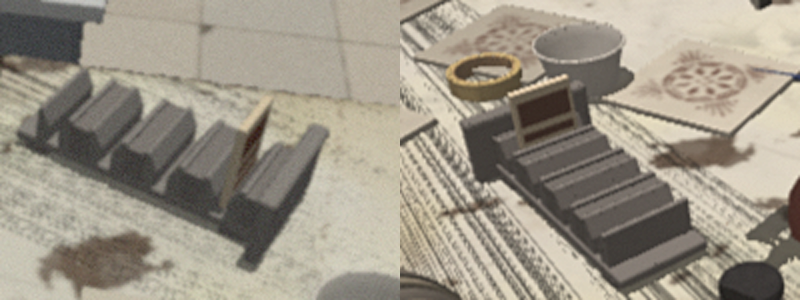

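Tile 1 stands upright in slot 1, matching the projected top edge within a few crop pixels. Now tile 2.

>>> apply_moves --series '[{"jaw": 0, "linear": [0, -0.443, 0.097], "roll": -0.476}, {"jaw": 0, "linear": [0, -0.443, 0.097], "roll": -0.476}, {"jaw": 0, "linear": [0, -0.443, 0.097], "roll": -0.476}, {"jaw": 0, "linear": [0, -0.443, 0.097], "roll": -0.476}, {"jaw": 0, "linear": [0, -0.443, 0.097], "roll": -0.476}, {"jaw": 0, "linear": [0, -0.443, 0.097], "roll": -0.476}, {"jaw": 0, "linear": [0.1, -0.443, 0.097], "roll": -0.476}, {"jaw": 0, "linear": [0.2, -0.443, 0.097], "roll": -0.476}, {"jaw": 0, "linear": [0.26, -0.443, 0.097], "roll": -0.476}, {"jaw": 0, "linear": [0.31, -0.443, 0.097], "roll": -0.476}, {"jaw": 0, "linear": [0.31, -0.443, 0.097], "roll": -0.476}, {"jaw": 0, "linear": [0.31, -0.443, 0.097], "roll": -0.476}, {"jaw": 1, "linear": [0.31, -0.443, 0.097], "roll": -0.476}, {"jaw": 1, "linear": [0.31, -0.443, 0.097], "roll": -0.476}, {"jaw": 1, "linear": [0.31, -0.443, 0.097], "roll": -0.476}, {"jaw": 1, "linear": [0.31, -0.443, 0.097], "roll": -0.476}, {"jaw": 1, "linear": [0.31, -0.443, 0.097], "roll": -0.476}, {"jaw": 1, "linear": [0.31, -0.443, 0.097], "roll": -0.476}]'

```text
t: 14.48
tool_pos: [0.5102, -0.2709, 0.0932]
orientation: [-0.056, 1.57, 0.059]
force: [0.1, -0.4, 1.5]
opening: 0.0087
```

Run:
```python
from h import *
s=read_state(); print(s['opening'],s['force'].round(2)); plan([.4972,.2718,.28],67.0)
```

```text
0.008740290231949175 [ 0.11 -0.38  1.45]
lin [-0.31   0.904  0.045] roll 0.907 | pos [ 0.5102 -0.2709  0.0932] yaw 94.21 q6 -2.22
```

>>> apply_moves --series '[{"jaw": 1, "linear": [-0.05, 0, 0], "roll": 0}, {"jaw": 1, "linear": [-0.13, 0, 0], "roll": 0}, {"jaw": 1, "linear": [-0.22, 0, 0], "roll": 0}, {"jaw": 1, "linear": [-0.31, 0, 0], "roll": 0}, {"jaw": 1, "linear": [-0.31, 0.05, 0], "roll": 0}, {"jaw": 1, "linear": [-0.31, 0.904, 0.045], "roll": 0.907}, {"jaw": 1, "linear": [-0.31, 0.904, 0.045], "roll": 0.907}, {"jaw": 1, "linear": [-0.31, 0.904, 0.045], "roll": 0.907}, {"jaw": 1, "linear": [-0.31, 0.904, 0.045], "roll": 0.907}, {"jaw": 1, "linear": [-0.31, 0.904, 0.045], "roll": 0.907}, {"jaw": 1, "linear": [-0.31, 0.904, 0.045], "roll": 0.907}, {"jaw": 1, "linear": [-0.31, 0.904, 0.045], "roll": 0.907}, {"jaw": 1, "linear": [-0.31, 0.904, 0.045], "roll": 0.907}, {"jaw": 1, "linear": [-0.31, 0.904, 0.045], "roll": 0.907}, {"jaw": 1, "linear": [-0.31, 0.904, 0.045], "roll": 0.907}, {"jaw": 1, "linear": [-0.31, 0.904, 0.045], "roll": 0.907}, {"jaw": 1, "linear": [-0.22, 0.904, 0.045], "roll": 0.907}, {"jaw": 1, "linear": [-0.145, 0.904, 0.045], "roll": 0.907}, {"jaw": 1, "linear": [-0.145, 0.904, 0.045], "roll": 0.907}, {"jaw": 1, "linear": [-0.145, 0.904, 0.045], "roll": 0.907}]'

```text
t: 16.98
tool_pos: [0.4985, 0.2712, 0.1835]
orientation: [0.318, 1.546, -0.314]
force: [-0.1, -0.2, -0.4]
opening: 0.0086
```

Run:
```python
from h import *
s=read_state(); print(s['opening'],s['force'].round(2)); plan([.4972,.2715,.0945],67.0)
```

```text
0.008586220401943234 [-0.12 -0.18 -0.39]
lin [ 0.148 -0.001 -0.002] roll -0.003 | pos [0.4985 0.2712 0.1835] yaw 66.92 q6 -0.76
```

>>> apply_moves --series '[{"jaw": 1, "linear": [0.05, -0.001, -0.002], "roll": 0}, {"jaw": 1, "linear": [0.09, -0.001, -0.002], "roll": 0}, {"jaw": 1, "linear": [0.115, -0.001, -0.002], "roll": 0}, {"jaw": 1, "linear": [0.13, -0.001, -0.002], "roll": 0}, {"jaw": 1, "linear": [0.14, -0.001, -0.002], "roll": 0}, {"jaw": 1, "linear": [0.147, -0.001, -0.002], "roll": 0}, {"jaw": 1, "linear": [0.147, -0.001, -0.002], "roll": 0}]'

```text
t: 17.85
tool_pos: [0.4974, 0.2714, 0.0953]
orientation: [0.318, 1.546, -0.313]
force: [0.2, 0.6, -1.0]
opening: 0.0087
```

Run:
```python
from h import *
s=read_state(); print(s['opening'],s['force'].round(2)); plan([.5,0,.28],80)
```

```text
0.008701495389252812 [ 0.23  0.56 -1.01]
lin [-0.309 -0.413  0.182] roll -0.436 | pos [0.4974 0.2714 0.0953] yaw 66.92 q6 -0.76
```

>>> apply_moves --series '[{"jaw": 0.4, "linear": [0, 0, 0], "roll": 0}, {"jaw": 0, "linear": [0, 0, 0], "roll": 0}, {"jaw": 0, "linear": [0, 0, 0], "roll": 0}, {"jaw": 0, "linear": [0, 0, 0], "roll": 0}, {"jaw": 0, "linear": [-0.06, 0, 0], "roll": 0}, {"jaw": 0, "linear": [-0.15, 0, 0], "roll": 0}, {"jaw": 0, "linear": [-0.25, 0, 0], "roll": 0}, {"jaw": 0, "linear": [-0.31, -0.73, 0.328], "roll": -0.909}, {"jaw": 0, "linear": [-0.31, -0.73, 0.328], "roll": -0.909}, {"jaw": 0, "linear": [-0.31, -0.73, 0.328], "roll": -0.909}, {"jaw": 0, "linear": [-0.31, -0.73, 0.328], "roll": -0.909}, {"jaw": 0, "linear": [-0.31, -0.73, 0.328], "roll": -0.909}, {"jaw": 0, "linear": [-0.31, -0.73, 0.328], "roll": -0.909}, {"jaw": 0, "linear": [-0.31, -0.73, 0.328], "roll": -0.909}, {"jaw": 0, "linear": [-0.31, -0.73, 0.328], "roll": -0.909}, {"jaw": 0, "linear": [-0.31, -0.73, 0.328], "roll": -0.909}, {"jaw": 0, "linear": [-0.31, -0.73, 0.328], "roll": -0.909}, {"jaw": 0, "linear": [-0.31, -0.73, 0.328], "roll": -0.909}, {"jaw": 0, "linear": [-0.31, -0.73, 0.328], "roll": -0.909}]'

```text
t: 20.23
tool_pos: [0.5066, -0.208, 0.2801]
orientation: [-0.057, 1.568, 0.061]
force: [0.3, 0.4, -0.5]
opening: 0.0467
```

Run:
```python
from h import *
s1,d=snap('side','d6.png'); s1,e=snap('scene','e6.png'); plan([.507,-.2087,.093],94.2)
def A(i): return cv2.convertScaleAbs(cv2.resize(i,(400,300),interpolation=2),alpha=1.4)
cv2.imwrite('pics/c6.png',np.hstack([A(d['pixels'][170:320,370:570]),A(e['pixels'][130:280,100:300])]))
```

```text
lin [ 0.312 -0.001  0.   ] roll 0.002 | pos [ 0.5065 -0.2084  0.2801] yaw 94.27 q6 -2.13
```

View pics/c6.png

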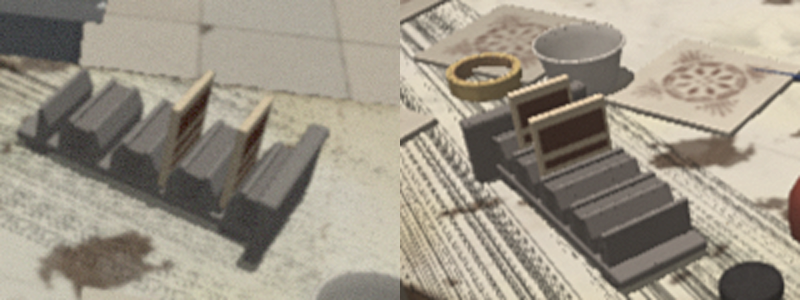

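Tiles 1 and 2 stand upright in slots 1 and 2. Now tile 3.

>>> apply_moves --series '[{"jaw": 0, "linear": [0.1, 0, 0], "roll": 0}, {"jaw": 0, "linear": [0.2, 0, 0], "roll": 0}, {"jaw": 0, "linear": [0.26, 0, 0], "roll": 0}, {"jaw": 0, "linear": [0.31, 0, 0], "roll": 0}, {"jaw": 0, "linear": [0.31, 0, 0], "roll": 0}, {"jaw": 0, "linear": [0.31, 0, 0], "roll": 0}, {"jaw": 1, "linear": [0.31, 0, 0], "roll": 0}, {"jaw": 1, "linear": [0.31, 0, 0], "roll": 0}, {"jaw": 1, "linear": [0.31, 0, 0], "roll": 0}, {"jaw": 1, "linear": [0.31, 0, 0], "roll": 0}, {"jaw": 1, "linear": [0.31, 0, 0], "roll": 0}, {"jaw": 1, "linear": [0.31, 0, 0], "roll": 0}]'

```text
t: 21.82
tool_pos: [0.507, -0.208, 0.0943]
orientation: [-0.057, 1.568, 0.06]
force: [0.2, -1.0, 1.7]
opening: 0.0087
```

Run:
```python
from h import *
s=read_state(); print(s['opening'],s['force'].round(2)); plan([.4717,.2128,.28],67.0)
```

```text
0.008719848859308594 [ 0.2  -1.01  1.75]
lin [-0.308  0.704 -0.006] roll 0.909 | pos [ 0.507  -0.208   0.0943] yaw 94.27 q6 -2.13
```

>>> apply_moves --series '[{"jaw": 1, "linear": [-0.05, 0, 0], "roll": 0}, {"jaw": 1, "linear": [-0.13, 0, 0], "roll": 0}, {"jaw": 1, "linear": [-0.22, 0, 0], "roll": 0}, {"jaw": 1, "linear": [-0.31, 0, 0], "roll": 0}, {"jaw": 1, "linear": [-0.31, 0.05, 0], "roll": 0}, {"jaw": 1, "linear": [-0.31, 0.704, -0.006], "roll": 0.909}, {"jaw": 1, "linear": [-0.31, 0.704, -0.006], "roll": 0.909}, {"jaw": 1, "linear": [-0.31, 0.704, -0.006], "roll": 0.909}, {"jaw": 1, "linear": [-0.31, 0.704, -0.006], "roll": 0.909}, {"jaw": 1, "linear": [-0.31, 0.704, -0.006], "roll": 0.909}, {"jaw": 1, "linear": [-0.31, 0.704, -0.006], "roll": 0.909}, {"jaw": 1, "linear": [-0.31, 0.704, -0.006], "roll": 0.909}, {"jaw": 1, "linear": [-0.31, 0.704, -0.006], "roll": 0.909}, {"jaw": 1, "linear": [-0.31, 0.704, -0.006], "roll": 0.909}, {"jaw": 1, "linear": [-0.31, 0.704, -0.006], "roll": 0.909}, {"jaw": 1, "linear": [-0.22, 0.704, -0.006], "roll": 0.909}, {"jaw": 1, "linear": [-0.145, 0.704, -0.006], "roll": 0.909}, {"jaw": 1, "linear": [-0.145, 0.704, -0.006], "roll": 0.909}, {"jaw": 1, "linear": [-0.145, 0.704, -0.006], "roll": 0.909}]'

```text
t: 24.2
tool_pos: [0.4728, 0.2125, 0.1843]
orientation: [0.319, 1.544, -0.312]
force: [-0.1, 0.1, -1.3]
opening: 0.009
```

Run:
```python
from h import *
s=read_state(); print(s['opening'],s['force'].round(2)); plan([.4717,.2128,.0955],67.0)
```

```text
0.008961668068652702 [-0.08  0.14 -1.29]
lin [ 0.148 -0.001 -0.002] roll -0.002 | pos [0.4728 0.2125 0.1843] yaw 66.94 q6 -0.85
```

>>> apply_moves --series '[{"jaw": 1, "linear": [0.05, -0.001, -0.002], "roll": 0}, {"jaw": 1, "linear": [0.09, -0.001, -0.002], "roll": 0}, {"jaw": 1, "linear": [0.115, -0.001, -0.002], "roll": 0}, {"jaw": 1, "linear": [0.13, -0.001, -0.002], "roll": 0}, {"jaw": 1, "linear": [0.14, -0.001, -0.002], "roll": 0}, {"jaw": 1, "linear": [0.147, -0.001, -0.002], "roll": 0}, {"jaw": 1, "linear": [0.147, -0.001, -0.002], "roll": 0}]'

```text
t: 25.08
tool_pos: [0.4719, 0.2127, 0.0962]
orientation: [0.319, 1.544, -0.312]
force: [0.2, 0.5, -2.2]
opening: 0.0089
```

Run:
```python
from h import *
s=read_state(); print(s['opening'],s['force'].round(2)); plan([.497,-.146,.28],94.2)
```

```text
0.008896011540968123 [ 0.22  0.5  -2.19]
lin [-0.308 -0.532  0.273] roll -0.909 | pos [0.4719 0.2127 0.0962] yaw 66.94 q6 -0.85
```

>>> apply_moves --series '[{"jaw": 0.4, "linear": [0, 0, 0], "roll": 0}, {"jaw": 0, "linear": [0, 0, 0], "roll": 0}, {"jaw": 0, "linear": [0, 0, 0], "roll": 0}, {"jaw": 0, "linear": [0, 0, 0], "roll": 0}, {"jaw": 0, "linear": [-0.06, 0, 0], "roll": 0}, {"jaw": 0, "linear": [-0.15, 0, 0], "roll": 0}, {"jaw": 0, "linear": [-0.25, 0, 0], "roll": 0}, {"jaw": 0, "linear": [-0.31, -0.532, 0.273], "roll": -0.909}, {"jaw": 0, "linear": [-0.31, -0.532, 0.273], "roll": -0.909}, {"jaw": 0, "linear": [-0.31, -0.532, 0.273], "roll": -0.909}, {"jaw": 0, "linear": [-0.31, -0.532, 0.273], "roll": -0.909}, {"jaw": 0, "linear": [-0.31, -0.532, 0.273], "roll": -0.909}, {"jaw": 0, "linear": [-0.31, -0.532, 0.273], "roll": -0.909}, {"jaw": 0, "linear": [-0.31, -0.532, 0.273], "roll": -0.909}, {"jaw": 0, "linear": [-0.31, -0.532, 0.273], "roll": -0.909}, {"jaw": 0, "linear": [-0.31, -0.532, 0.273], "roll": -0.909}, {"jaw": 0, "linear": [-0.31, -0.532, 0.273], "roll": -0.909}]'

```text
t: 27.2
tool_pos: [0.4969, -0.1444, 0.2811]
orientation: [-0.057, 1.565, 0.062]
force: [0.0, 0.0, -0.6]
opening: 0.0465
```

Run:
```python
from h import *
s1,d=snap('side','d7.png'); s1,e=snap('scene','e7.png'); plan([.497,-.146,.093],94.2)
def A(i): return cv2.convertScaleAbs(cv2.resize(i,(400,300),interpolation=2),alpha=1.4)
cv2.imwrite('pics/c7.png',np.hstack([A(d['pixels'][170:320,370:570]),A(e['pixels'][130:280,100:300])]))
```

```text
lin [ 0.314 -0.003 -0.001] roll 0.004 | pos [ 0.4969 -0.1447  0.2812] yaw 94.31 q6 -2.03
```

View pics/c7.png

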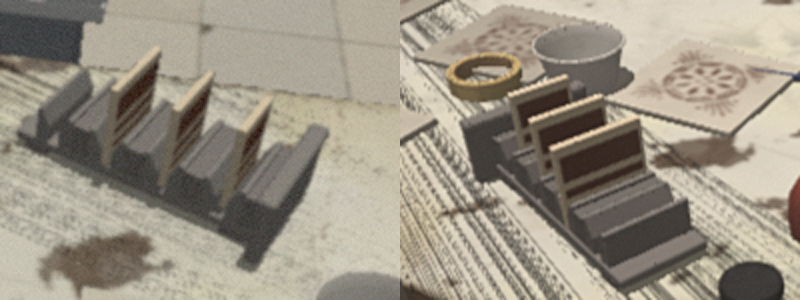

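Three tiles are upright in slots 1 to 3. Now tile 4.

>>> apply_moves --series '[{"jaw": 0, "linear": [0.1, -0.002, 0], "roll": 0}, {"jaw": 0, "linear": [0.2, -0.002, 0], "roll": 0}, {"jaw": 0, "linear": [0.26, -0.002, 0], "roll": 0}, {"jaw": 0, "linear": [0.312, -0.002, 0], "roll": 0}, {"jaw": 0, "linear": [0.312, -0.002, 0], "roll": 0}, {"jaw": 0, "linear": [0.312, -0.002, 0], "roll": 0}, {"jaw": 1, "linear": [0.312, -0.002, 0], "roll": 0}, {"jaw": 1, "linear": [0.312, -0.002, 0], "roll": 0}, {"jaw": 1, "linear": [0.312, -0.002, 0], "roll": 0}, {"jaw": 1, "linear": [0.312, -0.002, 0], "roll": 0}, {"jaw": 1, "linear": [0.312, -0.002, 0], "roll": 0}, {"jaw": 1, "linear": [0.312, -0.002, 0], "roll": 0}]'

```text
t: 28.8
tool_pos: [0.4979, -0.1454, 0.0941]
orientation: [-0.057, 1.565, 0.061]
force: [-0.5, 1.0, 1.5]
opening: 0.0087
```

Run:
```python
from h import *
s=read_state(); print(s['opening'],s['force'].round(2)); plan([.4465,.154,.28],67.0)
```

```text
0.008705173663601708 [-0.46  0.99  1.5 ]
lin [-0.309  0.505 -0.046] roll 0.91 | pos [ 0.4979 -0.1454  0.0941] yaw 94.31 q6 -2.03
```

>>> apply_moves --series '[{"jaw": 1, "linear": [-0.05, 0, 0], "roll": 0}, {"jaw": 1, "linear": [-0.13, 0, 0], "roll": 0}, {"jaw": 1, "linear": [-0.22, 0, 0], "roll": 0}, {"jaw": 1, "linear": [-0.31, 0, 0], "roll": 0}, {"jaw": 1, "linear": [-0.31, 0.05, 0], "roll": 0}, {"jaw": 1, "linear": [-0.31, 0.505, -0.046], "roll": 0.91}, {"jaw": 1, "linear": [-0.31, 0.505, -0.046], "roll": 0.91}, {"jaw": 1, "linear": [-0.31, 0.505, -0.046], "roll": 0.91}, {"jaw": 1, "linear": [-0.31, 0.505, -0.046], "roll": 0.91}, {"jaw": 1, "linear": [-0.31, 0.505, -0.046], "roll": 0.91}, {"jaw": 1, "linear": [-0.31, 0.505, -0.046], "roll": 0.91}, {"jaw": 1, "linear": [-0.31, 0.505, -0.046], "roll": 0.91}, {"jaw": 1, "linear": [-0.31, 0.505, -0.046], "roll": 0.91}, {"jaw": 1, "linear": [-0.31, 0.505, -0.046], "roll": 0.91}, {"jaw": 1, "linear": [-0.22, 0.505, -0.046], "roll": 0.91}, {"jaw": 1, "linear": [-0.145, 0.505, -0.046], "roll": 0.91}, {"jaw": 1, "linear": [-0.145, 0.505, -0.046], "roll": 0.91}, {"jaw": 1, "linear": [-0.145, 0.505, -0.046], "roll": 0.91}]'

```text
t: 31.05
tool_pos: [0.4482, 0.1543, 0.1838]
orientation: [0.319, 1.542, -0.311]
force: [0.0, 0.5, -1.8]
opening: 0.0089
```

Run:
```python
from h import *
s=read_state(); print(s['opening'],s['force'].round(2)); plan([.4465,.154,.0955],67.0)
```

```text
0.0089477786353251 [ 0.02  0.48 -1.78]
lin [ 0.147 -0.002 -0.003] roll -0.001 | pos [0.4482 0.1543 0.1838] yaw 66.97 q6 -0.95
```

>>> apply_moves --series '[{"jaw": 1, "linear": [0.05, -0.002, -0.003], "roll": 0}, {"jaw": 1, "linear": [0.09, -0.002, -0.003], "roll": 0}, {"jaw": 1, "linear": [0.115, -0.002, -0.003], "roll": 0}, {"jaw": 1, "linear": [0.13, -0.002, -0.003], "roll": 0}, {"jaw": 1, "linear": [0.14, -0.002, -0.003], "roll": 0}, {"jaw": 1, "linear": [0.147, -0.002, -0.003], "roll": 0}, {"jaw": 1, "linear": [0.147, -0.002, -0.003], "roll": 0}]'

```text
t: 31.92
tool_pos: [0.4467, 0.1543, 0.0956]
orientation: [0.319, 1.542, -0.311]
force: [-0.3, 0.1, -1.8]
opening: 0.009
```

Down with no side load. Releasing, lifting, and moving clear to the right at height.

>>> apply_moves --series '[{"jaw": 0.4, "linear": [0, 0, 0], "roll": 0}, {"jaw": 0, "linear": [0, 0, 0], "roll": 0}, {"jaw": 0, "linear": [0, 0, 0], "roll": 0}, {"jaw": 0, "linear": [0, 0, 0], "roll": 0}, {"jaw": 0, "linear": [-0.06, 0, 0], "roll": 0}, {"jaw": 0, "linear": [-0.15, 0, 0], "roll": 0}, {"jaw": 0, "linear": [-0.25, 0, 0], "roll": 0}, {"jaw": 0, "linear": [-0.31, -0.5, 0.25], "roll": -0.5}, {"jaw": 0, "linear": [-0.31, -0.5, 0.25], "roll": -0.5}, {"jaw": 0, "linear": [-0.31, -0.5, 0.25], "roll": -0.5}, {"jaw": 0, "linear": [-0.31, -0.5, 0.25], "roll": -0.5}, {"jaw": 0, "linear": [-0.31, -0.5, 0.25], "roll": -0.5}, {"jaw": 0, "linear": [-0.31, -0.5, 0.25], "roll": -0.5}, {"jaw": 0, "linear": [-0.31, -0.5, 0.25], "roll": -0.5}, {"jaw": 0, "linear": [-0.31, -0.5, 0.25], "roll": -0.5}]'

```text
t: 33.8
tool_pos: [0.4661, -0.1806, 0.2804]
orientation: [0.114, 1.562, -0.106]
force: [-0.8, 0.1, -0.1]
opening: 0.0461
```

Run:
```python
from h import *
s1,d=snap('side','d8.png'); s1,e=snap('scene','e8.png'); u=np.array([.3907,.9205]);w=np.array([-.9205,.3907]);o=np.array([.4845,.2425])
for n,c in(('side',d),('scene',e)):
  for x,W in zip((.096,.032,-.032,-.096),(70,85,100,115)):
    for q in proj(n,c,s1,[[*(o+u*x+w*k*W/2000),.12] for k in(-1,1)]): cv2.circle(c['pixels'],tuple(int(v) for v in q.round()),1,(0,255,0),-1)
def A(i): return cv2.convertScaleAbs(cv2.resize(i,(400,300),interpolation=2),alpha=1.4)
cv2.imwrite('pics/c8.png',np.hstack([A(d['pixels'][170:320,370:570]),A(e['pixels'][130:280,100:300])]))
```

```text
(no output)
```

View pics/c8.png

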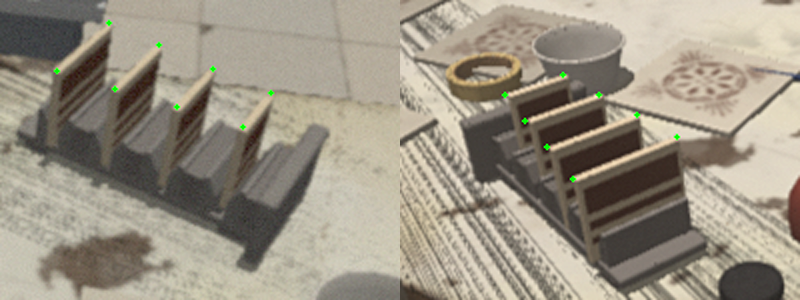

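View pics/e8.png

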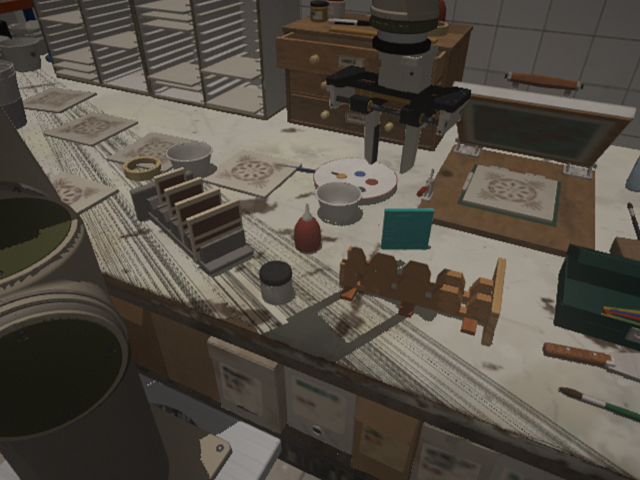

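All four top edges fall on the predicted corners in both views. The rack is empty, the pot (276,280), bottle (308,232) and tub (338,200) haven't moved, and the gripper is clear.

```bash
python3 -c "
from plant import *
print(close_job())"
```

```text
the job is handed in; nothing more can be done
None
```

I moved the four tiles one at a time, in the order 1 to 4 from the rack's end board (70, 85, 100 and 115 mm). Each went to the same place number in the kiln setter. I handed the job in at about 34 s.

- **Tiles:** in the last scene and side views, all four top edges matched where fully seated, upright, centred tiles should appear, to within about 2 px. The rack was empty.
- **Bystanders:** the pot, squeeze bottle and tub were still where they started, and the open gripper was clear of everything.
- **Disagreements:** the wrist and scene cameras differed by up to 3 mm on the rack tiles, so I used the average. Tile 1 met a side force of about 3 N going into its slot; I shifted it 2 mm and it went down freely. No check failed.

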